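Hang the blanching basket in the drain stand's snap hook

ROBOT

A 7-joint arm with a two-finger parallel gripper is mounted at the origin on the work surface. World frame = base frame: x ahead of the robot, y to its left, z up, the work surface at z = 0. Lengths are in m, angles in rad, forces in N, time in s.
With the tool pointing down it reaches from about 0.4 to 0.875 m from the base axis. Payload 6.5 kg.
Tool frame: the origin (TCP) lies between the finger pads; the fingertips stand 17 mm ahead of it and the grasp point (between the pads) lies 2 mm behind it (bot.tip_reach is the distance from the TCP to the fingertips, in m); x points along the fingers, z is the direction in which the jaws open and shut, and the axes are right-handed (so a half turn about x gives the same grasp; the last joint's range is limited). The gripper opens to 88 mm and grips with 3 to 60 N. Pads are 18 mm wide; open, the fingers measure 123 mm over their backs; the gripper's body (75 mm by 187 mm) begins 45 mm behind the grasp point.
Start: joints at [1.283, 0.536, -0.004, 1.538, 0.003, 1.067, -0.071], TCP at [0.143, -0.634, 0.256] pointing down, gripper open.
Joint ranges: [-2.7, 2.7], [-0.37, 2.16], [-1.27, 1.26], [0.24, 2.4], [-1.31, 4.45], [0.19, 1.91], [-2.76, 2.76]. Speed limits (rad/s): [2.39, 2.39, 3.14, 3.14, 3.14, 3.14, 3.14].

INTERFACE

Orientations are given as [roll, pitch, yaw] about the fixed x, y, z axes, in that order (R = Rz(yaw) Ry(pitch) Rx(roll)).
In Python, from station import bot, grab_frame, camera_info gives the robot as it stands.
- The arm moves only by the tool carry_out, never from a script. Its arguments are lists of equal length, an entry for each row: "linear": the shift along the tool's x, y, z in m, a list of three; "angular": the turn, a rotation vector about the tool's x, y, z in degrees, a list of three. In form: {"linear": [[x, y, z], ...], "angular": [[wx, wy, wz], ...]}. A call has 1 to 8 rows; each row is the pose to reach, as a shift and turn from the pose measured when the call began, along the tool's axes at that moment; what a row does not reach only later rows make up. A row lasts 1/12 s, in which the tool goes at most 41.7 mm and 7.16 degrees, less where a joint would pass 70% of its speed; a pose out of reach is approached as far as the arm can. A call with a gripper value outside its range is refused whole. "jaw" is the opening in per cent of the stroke, from 0 (shut) to 100 (fully open), set as the call begins (left out, the last holds). The fingers move at their own pace and stop on an object; "newtons" is the grip in N (left out, the last holds). Time passes only in rows, so rows that repeat a pose let the fingers close. It gives the time, the measured TCP pose, the force and the opening at its end, in the units of the state.
- bot.observe(): the state, without advancing time (a new reading comes with each control period).
- grab_frame(name): name is "side" or "top" or "wrist"; returns the picture (400x640x3 uint8, blue, green, red); there is no depth.
- camera_info(name): a dict with "fx", "fy", "cx", "cy" (pixels), "R" (3x3) and "t" (3): a world point X has camera coordinates R X + t; the wrist camera has in their place "hand_eye" (4x4, takes a point from camera to tool coordinates, whose origin is the TCP and whose axes are the tool frame's). Camera axes: x right, y down, z forward; pixel columns grow to the right and rows downward; lengths in m; the calibration is good to about 2 mm. A picture is of the moment at which its call begins: read the wrist's pose just before it. camera_info takes no time and is no camera call.
- bot.finish_job(): hands the job in, once; it reports no verdict.
The state is a dict: "time": time; "joints": joint angles; "dq": joint speeds; "tau": joint torques, N m; "eef_pos": TCP position; "eef_rot": TCP orientation; "force": force on the tool from outside, world axes, zero at the start; "ft_torque": the same for the moment, N m; "grip_width": opening from 0.0 (shut) to 1.0 (fully open).
Only numpy, scipy, OpenCV 4.12 (cv2) and the standard library are available. Lean on these libraries where they do the work, as an engineer would, in place of code of your own. Each camera call takes 0.05 s, during which the arm holds its last target. There are 200 camera calls.

TASK

Hang the wire basket up to drain: pick it up by its handle bar, press the bar down through the sprung gate of the snap hook on the drain stand, let the gate snap shut over it and leave the basket hanging level and still in the closed hook above the drip tray. Work gently, by feel: the hook is clamped a centimetre or two higher or lower, further in or out every time, and basket and hook must never be pressed together harder than 20 N. Leave the bowl, the jug and the loaf where they are.

Things in the scene. Friction and masses are not known exactly. Their poses are not given: they have to be found in the camera images.
- basket: Loose round steel wire basket, 0.17 to 0.28 kg, 60 mm deep, 140 mm wide at the rim, upright on the bench. Origin: centre of its underside, z up. A stiff fixed handle: legs at y = -70 and +70 mm carry a level bar along y, 9 mm thick, straight for y = -56 to +56 mm, with two square rubber grip sleeves, 12 mm thick, 28 mm long, at y = -41 and +41 mm: grip one from above; the bare middle is for the hook. The same after half a turn.
- basket_bar (a point): Middle of the handle bar, on its centre line, 165 mm above the basket's underside (100 mm of free height between rim and bar). Axes as the basket's: y along the bar.
- stand: Fixed steel drain stand. Origin at bench level below the boss head; x runs level from the hook's nose to the boss head, z up. Base plate x = -270 to +50 mm, 130 mm wide, with a drip tray, rim at z = 26. Post (12 mm thick) at x = 0, y = 22, top at z = 305. On it a boss head (30 mm high, nominal middle z = 244) clamps a level 10 mm rod along x at y = 0 that carries the snap hook at its -x end.
- spine_mark (a point): Fixed point of the stand at x = -158, y = 0, z = 225 mm of its frame: nominal middle of the level lower bar (spine, 65 mm long, 10 mm thick) of the oval snap hook, which lies lengthwise along x in the plane y = 0. A basket hangs with its bar's centre 9.5 mm above the spine's. NOT MEASURED: the whole hook is clamped up to 20 mm nearer or further along x and up to 15 mm higher or lower than all marks.
- gate_mark (a point): Fixed point of the stand, x = -154, y = 0, z = 267 mm: nominal middle of the top of the shut gate, an 8 mm rod along x, hinged 24 mm to the +x side of here; its free end, 24 mm to -x, meets the rigid nose. The hook's rigid top goes on 5 mm to +x of the hinge. A bar laid on top has its centre 4.5 to 5.5 mm above here; only the gate yields. True hook: up to 20 mm off along x, 15 mm in z.
- nose_mark (a point): Fixed point of the stand, x = -179, y = 0, z = 263 mm: nominal nose tip (10 mm bar; the hook's end lies 29 mm further to -x; opening inside 28 mm high). A bar that has pressed the gate down and is drawn to -x with its centre 10 to 28 mm below the nose tip passes under it and meets the inside of the bend with its centre about 14 mm beyond the tip. True hook: up to 20 mm off along x, 15 mm in z.
- gate (a joint): Angle of the hook's gate: 0 = shut against the nose, growing to 0.6 rad (stop) as it is pressed down into the hook. A spring shuts it: it yields at 0.22 N m about its hinge (5 N near its free end, 9 N at 24 mm from the hinge), 0.34 N m at 0.6 rad. A bar pressing it slides off its free end as it is drawn to -x, and the gate snaps up behind the bar.
- bowl: Loose steel bowl, 150 mm wide at the rim, 62 mm high, on the bench across the stand from the basket. Origin: centre of its underside. Not to be moved.
- jug: Loose white plastic jug, 84 mm wide, 95 mm high, with a side handle. Origin: centre of its underside. Not to be moved.
- loaf: Loose loaf of bread, 150 x 76 x 71 mm, long side along its x axis. Origin: centre of its underside. Not to be moved.

How it is judged:
By the outcome, as a careful person would: the job done as asked, in the order asked, and still so for the second after the job is handed in, with the robot touching nothing.
It also fails if it takes over 72 s, if anything falls off the work surface, if the arm or the gripper's body presses on something with over 40 N, if the wrist force passes 120 N, or if a joint passes its speed limit or range.

## Working session

There is one attempt and no reset: what is moved stays moved. The work goes in short steps, Python scripts to look and compute and a tool call to move; the robot and the scene stay as the last step left them, time stands still between calls to the robot, and variables do not carry over. Pictures are saved under pics/ and viewed, about 8 in all and at most 12, crops included, and the job is handed in when it is done.

Besides the shell and the picture viewer there is one more tool, called after ">>>" by a JSON object that holds its "api" and its "payload". carry_out: Moves the arm, as the interface text tells. Its arguments: {"type":"object","properties":{"linear":{"type":"array"},"angular":{"type":"array"},"jaw":{"type":"number"},"newtons":{"type":"number"}},"required":["linear","angular"]}

```bash
mkdir -p pics; ls
cat > h.py <<'E'
import numpy as np, cv2
from station import bot, grab_frame, camera_info
from scipy.spatial.transform import Rotation as Ro
def proj(n,X):
    c=camera_info(n);p=np.array(c["R"])@np.array(X)+np.array(c["t"]);return [c["fx"]*p[0]/p[2]+c["cx"],c["fy"]*p[1]/p[2]+c["cy"]]
def ray(n,u,v,s=None):
    c=camera_info(n);d=np.array([(u-c["cx"])/c["fx"],(v-c["cy"])/c["fy"],1])
    if n=="wrist":
        H=np.array(c["hand_eye"]);R=Ro.from_euler("xyz",s["eef_rot"]).as_matrix()
        return R@H[:3,3]+np.array(s["eef_pos"]), R@H[:3,:3]@d
    R=np.array(c["R"]);return -R.T@np.array(c["t"]),R.T@d
def tri(rays):
    A=0;b=0
    for o,d in rays:
        d=d/np.linalg.norm(d);P=np.eye(3)-np.outer(d,d);A=A+P;b=b+P@o
    X=np.linalg.solve(A,b)
    return X,[np.linalg.norm((np.eye(3)-np.outer(d,d)/(d@d))@(X-o)) for o,d in rays]
def atz(r,z): o,d=r; return o+d*(z-o[2])/d[2]
E
python3 - <<'E'
from h import *
print(bot.observe())
for n in("side","top"):
    cv2.imwrite(f"pics/{n}0.png",grab_frame(n));c=camera_info(n);print(n,c)
E
```

```text
pics
{'time': 0.0, 'joints': array([ 1.28277139,  0.53717548, -0.00444574,  1.5388352 ,  0.00259983,
        1.06730658, -0.07118445]), 'dq': array([ 1.23902700e-04, -8.90550283e-04,  2.10637080e-03,  1.04302329e-03,
        1.15534766e-03,  1.04794576e-03,  8.98826724e-05]), 'tau': array([-1.69254936e-04, -5.70976174e+01,  9.90502685e-01, -2.51606119e+01,
       -5.61891636e-02,  1.77151489e-02,  1.41874284e-04]), 'eef_pos': array([ 0.14287063, -0.63351545,  0.25484774]), 'eef_rot': array([-3.07034337,  1.5690775 ,  1.863964  ]), 'force': array([ 0.00827782,  0.93634523, -0.30362406]), 'ft_torque': array([ 0.03479014,  0.00798556, -0.01662357]), 'grip_width': 1.0014255531271061}
side {'fx': 437.7647457676695, 'fy': 437.7647457676695, 'cx': 319.86062408550447, 'cy': 197.2906546636953, 'R': array([[ 0.99029118, -0.1389813 ,  0.00275375],
       [-0.06757735, -0.49863521, -0.86417372],
       [ 0.1214771 ,  0.85559752, -0.50318604]]), 't': array([-0.59125975,  0.18259152,  1.20616634])}
top {'fx': 470.5749535073947, 'fy': 470.5749535073947, 'cx': 320.7602523694093, 'cy': 212.4416065283988, 'R': array([[ 0.00892217, -0.99995651, -0.00271441],
       [-0.98796944, -0.00839604, -0.15442118],
       [ 0.15439168,  0.00405953, -0.98800138]]), 't': array([-0.00907579,  0.64317843,  1.29153659])}
```

View pics/side0.png

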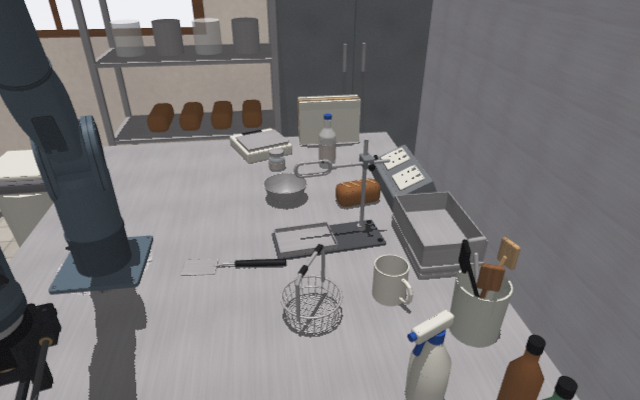

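View pics/top0.png

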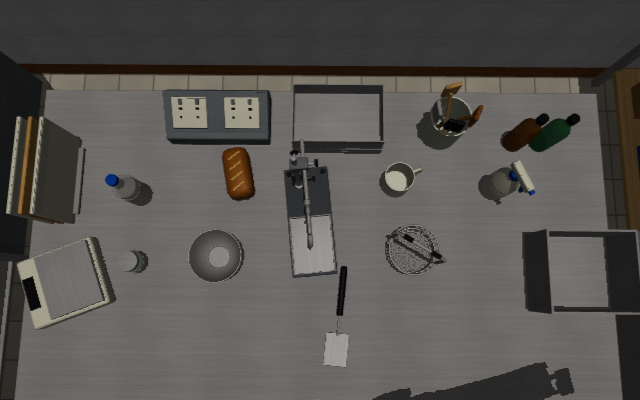

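The side view has the basket at about (312,305), its bar running from (302,272) to (321,247), and the hook at about (313,170). In the top view the basket is at (413,250) and the hook end at (310,245). I'll enlarge both.

Run:
```python
import cv2,numpy as np
s=cv2.imread("pics/side0.png")[130:290,250:410];t=cv2.imread("pics/top0.png")[130:290,280:450]
f=lambda a:cv2.resize(a,(a.shape[1]*5,a.shape[0]*5)[:2] if 0 else None,fx=4.7,fy=3.7,interpolation=cv2.INTER_CUBIC) 
# side crop x4.. ; top crop x4
S=cv2.resize(s,(800,600),interpolation=cv2.INTER_CUBIC) if 0 else cv2.resize(s[:150],(800,600) if 0 else (640,600),interpolation=cv2.INTER_CUBIC)
T=cv2.resize(t[:130],(800,612),interpolation=cv2.INTER_CUBIC)[:600]
cv2.imwrite("pics/s1.png",S);cv2.imwrite("pics/t1.png",T)
```

```text
(no output)
```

View pics/s1.png

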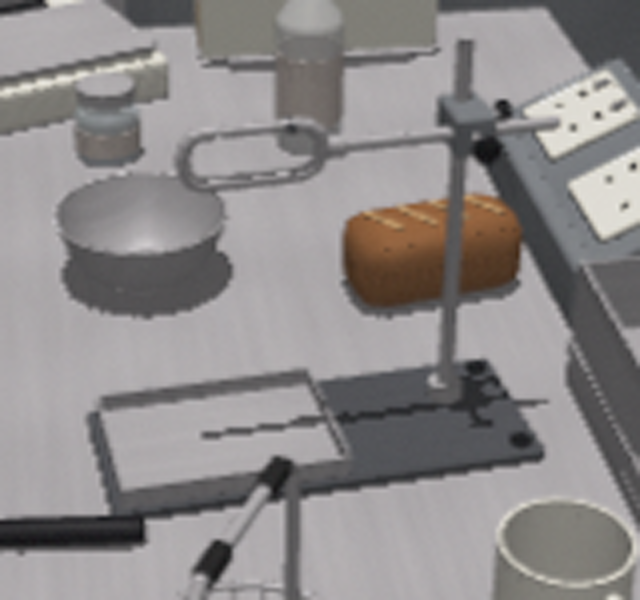

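View pics/t1.png

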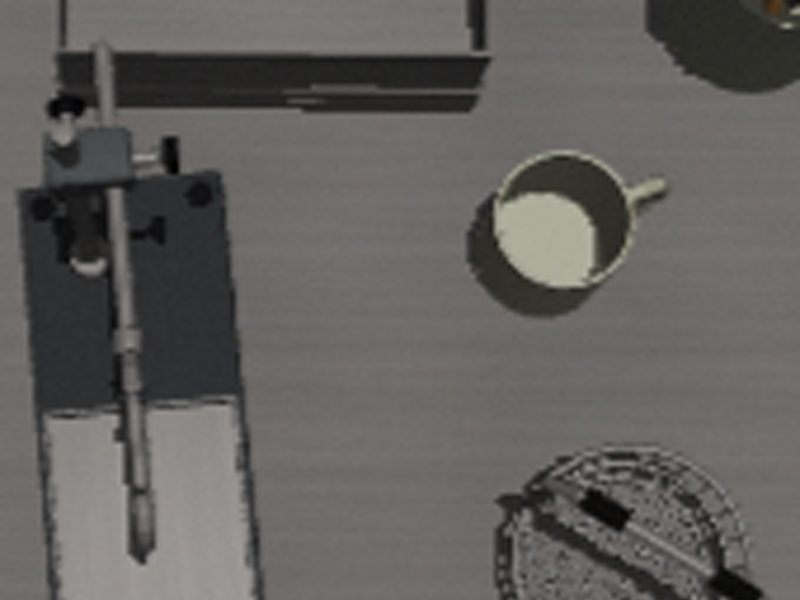

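```bash
cat >> h.py <<'E'
S=lambda u,v:ray("side",250+(u+.5)/4-.5,130+(v+.5)/4-.5)
T=lambda u,v:ray("top",280+(u+.5)/4.706-.5,130+(v+.5)/4.708-.5)
E
python3 - <<'E'
from h import *
np.set_printoptions(precision=4,suppress=True)
for n,a,b in [("sleeveA",(277,476),(607,508)),("sleeveB",(212,562),(735,584)),("rod end",(558,122),(104,42)),("hook end",(180,163),(142,560)),("post top",(466,41),(70,140))]:
    print(n,*tri([S(*a),T(*b)]))
for n,r,z in [("bl",T(18,190),.01),("br",T(220,172),.01),("tray l",ray("top",292,276),.026),("tray r",ray("top",336,271),.026),("tray l side",S(97,402),.026),("tray r side",S(112,492),.026),("side br",S(545,455),.01),("side bl",S(487,360),.01)]: print(n,atz(r,z))
E
```

```text
sleeveA [ 0.5618 -0.231   0.1659] [np.float64(0.00014353334557251247), np.float64(0.00014353334557245224)]
sleeveB [ 0.5191 -0.3     0.1651] [np.float64(0.0015852388209195766), np.float64(0.0015852388209194135)]
rod end [0.7985 0.0451 0.2429] [np.float64(0.0009512092105250712), np.float64(0.0009512092105249837)]
hook end [0.5282 0.0213 0.2403] [np.float64(0.0031514470088653), np.float64(0.0031514470088651833)]
post top [0.7308 0.0583 0.3013] [np.float64(0.0009528203850047449), np.float64(0.0009528203850045886)]
bl [0.7766 0.109  0.01  ]
br [ 0.7894 -0.0187  0.01  ]
tray l [0.4634 0.0767 0.026 ]
tray r [ 0.4786 -0.0483  0.026 ]
tray l side [0.4675 0.0618 0.026 ]
tray r side [ 0.4724 -0.0492  0.026 ]
side br [ 0.7873 -0.0268  0.01  ]
side bl [0.7757 0.1022 0.01  ]
```

```bash
cat >> h.py <<'E'
def go(p,jaw):
    "world target, jaw axis yaw deg (mod 180) -> shift/turn in the tool axes, tool down"
    s=bot.observe();R=Ro.from_euler("xyz",s["eef_rot"]).as_matrix()
    best=None
    for j in(jaw,jaw+180):
        z=np.array([np.cos(np.radians(j)),np.sin(np.radians(j)),0]);x=np.array([0,0,-1.]);G=np.c_[x,np.cross(z,x),z]
        w=np.degrees(Ro.from_matrix(R.T@G).as_rotvec())
        if best is None or np.linalg.norm(w)<np.linalg.norm(best): best=w
    d=R.T@(np.array(p)-s["eef_pos"])
    print("shift mm",np.round(d*1000,1),"turn",np.round(best,2),"| t %.2f"%s["time"],"pos",np.round(s["eef_pos"],4),"F",np.round(s["force"],1),"M",np.round(s["ft_torque"],2),"g %.3f"%s["grip_width"])
E
python3 - <<'E'
from h import *
np.set_printoptions(precision=4,suppress=True)
c=camera_info("wrist");print(c)
s=bot.observe();R=Ro.from_euler("xyz",s["eef_rot"]).as_matrix();print(R)
go([.52,-.12,.42],5.5); go([.519,-.3,.26],-31.7)
E
```

```text
{'fx': 341.6509520893691, 'fy': 341.6509520893691, 'cx': 319.78425548365453, 'cy': 200.52272879501265, 'hand_eye': array([[ 0.0007, -0.31  ,  0.9507, -0.1285],
       [ 0.0004, -0.9507, -0.31  ,  0.0809],
       [ 1.    ,  0.0006, -0.0005, -0.0001],
       [ 0.    ,  0.    ,  0.    ,  1.    ]])}
[[-0.0004  0.9755  0.22  ]
 [ 0.0015  0.22   -0.9755]
 [-1.     -0.0001 -0.0015]]
shift mm [-164.5  480.9 -418.3] turn [-82.79  -0.08  -0.06] | t 0.10 pos [ 0.1429 -0.6336  0.2549] F [-0.2  0.1 -0.2] M [ 0.03  0.03 -0.  ] g 0.996
shift mm [  -4.7  440.3 -242.6] turn [-45.59  -0.09  -0.03] | t 0.10 pos [ 0.1429 -0.6336  0.2549] F [-0.2  0.1 -0.2] M [ 0.03  0.03 -0.  ] g 0.996
```

>>> {"api": "carry_out", "payload": {"linear": [[-0.007,0.024,-0.028],[-0.014,0.047,-0.055],[-0.021,0.071,-0.083],[-0.028,0.095,-0.11],[-0.035,0.118,-0.138],[-0.042,0.142,-0.165],[-0.049,0.166,-0.193],[-0.056,0.189,-0.22]], "angular": [[-4,0,0],[-8,0,0],[-12,0,0],[-16,0,0],[-20,0,0],[-24,0,0],[-28,0,0],[-32,0,0]]}}

```text
time: 0.77
eef_pos: [0.2793, -0.3755, 0.3114]
eef_rot: [2.837, 1.569, 2.051]
force: [0.4, 0.5, 0.3]
grip_width: 1.0
```

```bash
python3 -c "
from h import *
go([.5,.04,.4],5.5)"
```

```text
shift mm [ -88.1  449.7 -138.5] turn [-50.58  -0.08  -0.07] | t 0.77 pos [ 0.2793 -0.3755  0.3114] F [0.4 0.5 0.3] M [-0.08 -0.12 -0.04] g 1.000
```

>>> {"api": "carry_out", "payload": {"linear": [[-0.007,0.037,-0.011],[-0.015,0.075,-0.023],[-0.022,0.112,-0.035],[-0.029,0.15,-0.046],[-0.037,0.187,-0.058],[-0.044,0.225,-0.069],[-0.051,0.262,-0.081],[-0.059,0.3,-0.092]], "angular": [[-4.2,0,0],[-8.4,0,0],[-12.6,0,0],[-16.8,0,0],[-21,0,0],[-25.2,0,0],[-29.4,0,0],[-33.6,0,0]]}}

```text
time: 1.43
eef_pos: [0.4267, -0.0968, 0.3709]
eef_rot: [2.604, 1.569, 2.407]
force: [0.7, -0.7, -0.6]
grip_width: 1.0
```

```bash
python3 -c "
from h import *
go([.5,.04,.4],5.5)"
```

```text
shift mm [-29.  148.5  45. ] turn [-16.79  -0.09  -0.07] | t 1.43 pos [ 0.4267 -0.0968  0.3709] F [ 0.7 -0.7 -0.6] M [-0.06 -0.16 -0.04] g 1.000
```

>>> {"api": "carry_out", "payload": {"linear": [[-0.007,0.037,0.011],[-0.015,0.075,0.023],[-0.022,0.112,0.034],[-0.029,0.148,0.045],[-0.029,0.148,0.045],[-0.029,0.148,0.045]], "angular": [[-4.2,0,0],[-8.4,0,0],[-12.6,0,0],[-16.8,0,0],[-16.8,0,0],[-16.8,0,0]]}}

```text
time: 1.93
eef_pos: [0.5001, 0.0417, 0.3998]
eef_rot: [2.055, 1.568, 2.156]
force: [-0.4, -0.8, -0.3]
grip_width: 0.999
```

```bash
python3 -c "
from h import *
import pickle
s=bot.observe();pickle.dump(s,open('w1.pkl','wb'));cv2.imwrite('pics/w1.png',grab_frame('wrist'))
print(s['eef_pos'],s['dq'].round(3)); go([.6,.04,.4],5.5)"
```

```text
[0.50012266 0.04166806 0.39982457] [ 0.044 -0.02   0.054  0.038  0.009  0.003  0.003]
shift mm [-0.8 -9.3 99.9] turn [ 0.05 -0.14 -0.08] | t 1.98 pos [0.4997 0.0396 0.3994] F [ 0.3 -0.3  0.4] M [-0.09 -0.07  0.05] g 1.001
```

>>> {"api": "carry_out", "payload": {"linear": [[0,-0.003,0.033],[0,-0.006,0.067],[0,-0.009,0.1],[0,-0.009,0.1],[0,-0.009,0.1],[0,-0.009,0.1],[0,-0.009,0.1]], "angular": [[0,0,0],[0,0,0],[0,0,0],[0,0,0],[0,0,0],[0,0,0],[0,0,0]]}}

```text
time: 2.57
eef_pos: [0.599, 0.0396, 0.3994]
eef_rot: [2.983, 1.568, 3.079]
force: [-1.4, -0.1, 0.6]
grip_width: 1.001
```

```bash
python3 -c "
from h import *
import pickle
s=bot.observe();pickle.dump(s,open('w2.pkl','wb'));cv2.imwrite('pics/w2.png',grab_frame('wrist'))
print(s['eef_pos'],s['dq'].round(3))
a=cv2.imread('pics/w1.png');b=cv2.imread('pics/w2.png')
cv2.imwrite('pics/w12.png',np.vstack([cv2.resize(a,(800,500))[60:360],cv2.resize(b,(800,500))[60:360]]))"
```

```text
[0.59895511 0.03959502 0.39940207] [-0.003 -0.008 -0.006 -0.003  0.003 -0.001 -0.001]
```

View pics/w12.png

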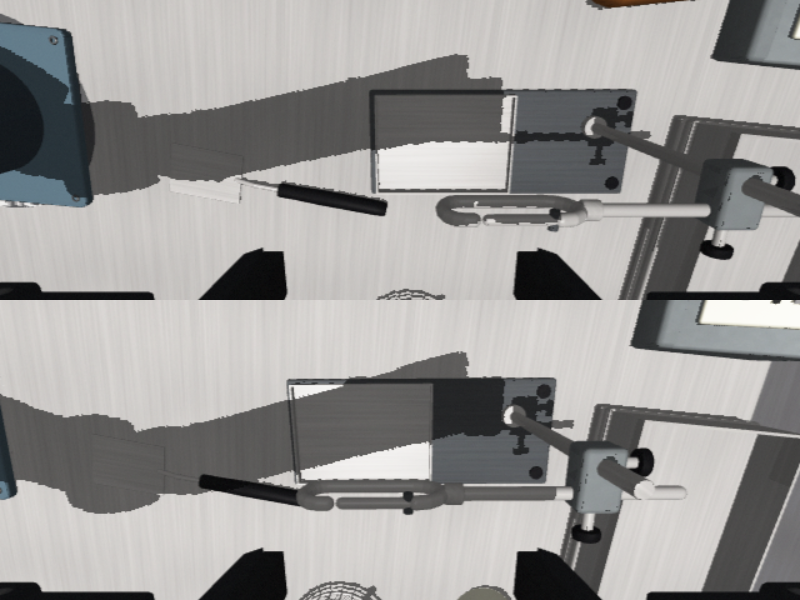

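The hinge knobs are at (554,220) in the first view and (408,503) in the second. The gap between nose and gate is at (482,218) and (334,503), and the hook's end at (437,209) and (298,494).

```bash
python3 -c "
from h import *
import pickle
np.set_printoptions(precision=4,suppress=True)
s1=pickle.load(open('w1.pkl','rb'));s2=pickle.load(open('w2.pkl','rb'))
A=lambda u,v:ray('wrist',(u+.5)/1.25-.5,(v+60.5)/1.25-.5,s1)
B=lambda u,v:ray('wrist',(u+.5)/1.25-.5,(v-240+.5)/1.25-.5,s2)
for n,a,b in [('hinge',(554,220),(408,503)),('gap',(482,218),(334,503)),('end',(437,209),(298,494)),('rod/boss corner',(716,217),(570,507)),('rod far end',(800,212),(686,492)),('stem start',(600,211),(464,494)),('trayL',(371,192),(288,483)),('trayfarL',(372,91),(290,380)),('baseR',(618,194),(545,483)),('baseRfar',(636,91),(556,379))]: print(n,*tri([A(*a),B(*b)]))
for n,b,z in [('nearL',(288,483),.026),('farL',(290,380),.026),('nearR',(545,483),.01),('farR',(556,379),.01)]:print(n,atz(B(*b),z))
go([.519,-.3,.26],-31.7)"
```

```text
hinge [0.6055 0.0261 0.262 ] [np.float64(8.139281167733341e-05), np.float64(8.139281167727599e-05)]
gap [0.5571 0.0225 0.2634] [np.float64(0.0006903270915624365), np.float64(0.0006903270915624629)]
end [0.5289 0.019  0.2435] [np.float64(0.00036328088772688013), np.float64(0.00036328088772685796)]
rod/boss corner [0.7103 0.0376 0.2659] [np.float64(0.002643892035475104), np.float64(0.002643892035475051)]
rod far end [0.8321 0.0329 0.1985] [np.float64(0.0019380141785012197), np.float64(0.001938014178501235)]
stem start [0.6452 0.0293 0.2422] [np.float64(0.00016251134522994668), np.float64(0.00016251134522990014)]
trayL [ 0.4735 -0.0383  0.0472] [np.float64(0.0005189289274206123), np.float64(0.000518928927420513)]
trayfarL [0.4627 0.0753 0.0021] [np.float64(0.0002770916193778533), np.float64(0.0002770916193778635)]
baseR [ 0.7931 -0.0235 -0.0024] [np.float64(0.0006844646763626348), np.float64(0.0006844646763626325)]
baseRfar [0.7778 0.1072 0.0037] [np.float64(0.00014838211677098938), np.float64(0.00014838211677096694)]
nearL [ 0.4682 -0.0458  0.026 ]
farL [0.4685 0.0776 0.026 ]
nearR [ 0.7884 -0.0194  0.01  ]
farR [0.7756 0.1075 0.01  ]
shift mm [ 139.8 -330.5 -112. ] turn [37.22 -0.13  0.02] | t 2.62 pos [0.599  0.0398 0.3997] F [-0.3 -0.2  0.5] M [-0.01 -0.12  0.01] g 1.000
```

>>> {"api": "carry_out", "payload": {"linear": [[0.011,-0.033,-0.011],[0.023,-0.066,-0.022],[0.035,-0.099,-0.034],[0.047,-0.132,-0.045],[0.058,-0.165,-0.056],[0.07,-0.198,-0.067],[0.081,-0.231,-0.078],[0.093,-0.264,-0.09]], "angular": [[3.7,0,0],[7.4,0,0],[11.1,0,0],[14.9,0,0],[18.6,0,0],[22.3,0,0],[26,0,0],[29.8,0,0]]}}

```text
time: 3.28
eef_pos: [0.5334, -0.2332, 0.3073]
eef_rot: [-1.961, 1.569, -2.389]
force: [1.6, 0.3, 0.3]
grip_width: 0.998
```

```bash
python3 -c "
from h import *
go([.519,-.3,.26],-31.7)"
```

```text
shift mm [ 47.4 -66.6  14.6] turn [ 7.22 -0.03  0.09] | t 3.28 pos [ 0.5334 -0.2332  0.3073] F [1.6 0.3 0.3] M [-0.1  -0.11  0.02] g 0.998
```

>>> {"api": "carry_out", "payload": {"linear": [[0.016,-0.022,0.005],[0.032,-0.044,0.01],[0.047,-0.067,0.015],[0.047,-0.067,0.015],[0.047,-0.067,0.015],[0.047,-0.067,0.015]], "angular": [[2.4,0,0],[4.8,0,0],[7.2,0,0],[7.2,0,0],[7.2,0,0],[7.2,0,0]]}}

```text
time: 3.78
eef_pos: [0.5195, -0.2997, 0.2609]
eef_rot: [-1.329, 1.57, -1.881]
force: [0.3, 0.3, -0.3]
grip_width: 1.0
```

```bash
python3 -c "
from h import *
import pickle
s=bot.observe();pickle.dump(s,open('w3.pkl','wb'));f=grab_frame('wrist')
cv2.imwrite('pics/w3.png',f)
go([.519,-.3,.163],-31.7)"
```

```text
shift mm [98.3 -1.  -0.6] turn [0.12 0.05 0.03] | t 3.83 pos [ 0.52   -0.2993  0.2613] F [ 0.6 -0.6 -0.1] M [ 0.02 -0.01  0.01] g 0.999
```

View pics/w3.png

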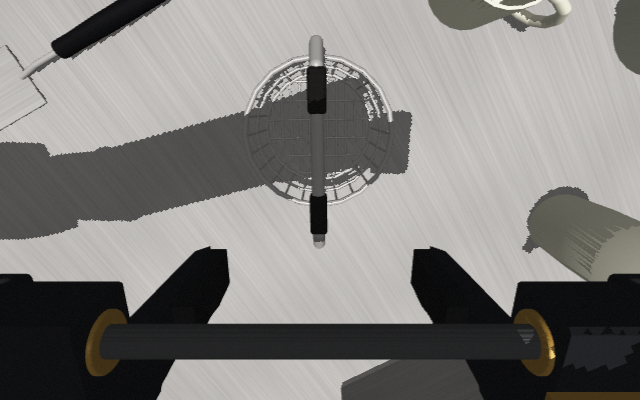

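```bash
python3 -c "
from h import *
import pickle
s=pickle.load(open('w3.pkl','rb'))
a=atz(ray('wrist',316.8,90,s),.165);b=atz(ray('wrist',318.2,214.5,s),.165)
print(a,b,np.linalg.norm(a-b),np.degrees(np.arctan2(*(a-b)[1::-1])))
go([*b[:2],.163],np.degrees(np.arctan2(*(a-b)[1::-1]))-90)"
```

```text
[ 0.56013982 -0.2303615   0.165     ] [ 0.51732289 -0.30137794  0.165     ] 0.08292540612464078 58.913560945878686
shift mm [98.3 -3.1 -1.3] turn [-0.49  0.05  0.03] | t 3.83 pos [ 0.52   -0.2993  0.2613] F [ 0.6 -0.6 -0.1] M [ 0.02 -0.01  0.01] g 0.999
```

>>> {"api": "carry_out", "payload": {"linear": [[0.025,-0.002,-0.001],[0.05,-0.002,-0.001],[0.075,-0.002,-0.001],[0.09,-0.002,-0.001],[0.098,-0.002,-0.001],[0.098,-0.002,-0.001],[0.098,-0.002,-0.001]], "angular": [[-0.4,0,0],[-0.4,0,0],[-0.4,0,0],[-0.4,0,0],[-0.4,0,0],[-0.4,0,0],[-0.4,0,0]], "jaw": 50}}

```text
time: 4.42
eef_pos: [0.519, -0.3, 0.1642]
eef_rot: [-0.026, 1.569, -0.569]
force: [1.1, -0.3, 1.0]
grip_width: 0.508
```

>>> {"api": "carry_out", "payload": {"linear": [[0,0,0],[0,0,0],[0,0,0],[0,0,0],[0,0,0],[0,0,0],[0,0,0],[0,0,0]], "angular": [[0,0,0],[0,0,0],[0,0,0],[0,0,0],[0,0,0],[0,0,0],[0,0,0],[0,0,0]], "jaw": 0, "newtons": 55}}

```text
time: 5.08
eef_pos: [0.5189, -0.3001, 0.1644]
eef_rot: [-0.159, 1.569, -0.702]
force: [-2.0, -0.3, 4.4]
grip_width: 0.123
```

```bash
python3 -c "
from h import *
go([.519,-.3,.163],-31.1)"
```

```text
shift mm [1.4 0.1 0. ] turn [-0.    0.1   0.02] | t 5.08 pos [ 0.5189 -0.3001  0.1644] F [-2.  -0.3  4.4] M [0.07 0.36 0.05] g 0.123
```

>>> {"api": "carry_out", "payload": {"linear": [[-0.003,0,0],[-0.008,0,0],[-0.015,0,0],[-0.022,0,0],[-0.03,0,0],[-0.03,0,0],[-0.03,0,0]], "angular": [[0,0,0],[0,0,0],[0,0,0],[0,0,0],[0,0,0],[0,0,0],[0,0,0]]}}

```text
time: 5.67
eef_pos: [0.5193, -0.3002, 0.1952]
eef_rot: [-0.088, 1.567, -0.631]
force: [-0.8, 0.7, -2.3]
grip_width: 0.124
```

```bash
python3 -c "
from h import *
cv2.imwrite('pics/w4.png',grab_frame('wrist'))
go([.48,-.027,.29],5.2)"
```

```text
shift mm [ -95.8  213.7 -174.2] turn [-36.31   0.11   0.06] | t 5.72 pos [ 0.5189 -0.3001  0.1947] F [-0.1  1.4 -1.9] M [-0.09 -0.    0.02] g 0.123
```

View pics/w4.png

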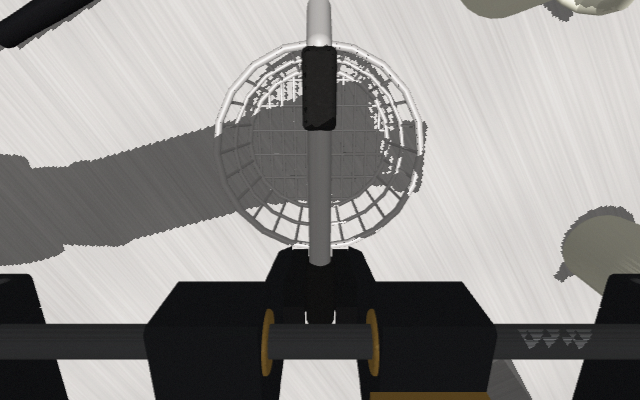

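>>> {"api": "carry_out", "payload": {"linear": [[-0.01,0.01,-0.008],[-0.02,0.024,-0.02],[-0.03,0.04,-0.033],[-0.04,0.057,-0.047],[-0.05,0.074,-0.061],[-0.06,0.091,-0.075],[-0.068,0.108,-0.089],[-0.075,0.125,-0.103]], "angular": [[-2,0,0],[-4.5,0,0],[-7,0,0],[-9.5,0,0],[-12,0,0],[-14.5,0,0],[-17,0,0],[-20,0,0]]}}

```text
time: 6.38
eef_pos: [0.4947, -0.1376, 0.2703]
eef_rot: [-0.554, 1.568, -0.743]
force: [0.0, -0.6, -1.7]
grip_width: 0.126
```

```bash
python3 -c "
from h import *
c=camera_info('wrist');H=np.linalg.inv(np.array(c['hand_eye']))
for x in (-.012,-.002,.008):
  p=H@[x,.0825,0,1];print(c['fx']*p[0]/p[2]+c['cx'],c['fy']*p[1]/p[2]+c['cy'])
go([.469,-.027,.29],5.2)"
```

```text
319.1892243696488 83.70051103295793
319.2488871772781 84.15234440477107
319.29976919666143 84.53767984733776
shift mm [-20.  103.8 -46. ] turn [-16.03   0.11   0.1 ] | t 6.38 pos [ 0.4947 -0.1376  0.2703] F [ 0.  -0.6 -1.7] M [-0.07 -0.08  0.  ] g 0.126
```

>>> {"api": "carry_out", "payload": {"linear": [[-0.005,0.016,-0.008],[-0.01,0.034,-0.016],[-0.014,0.052,-0.024],[-0.017,0.07,-0.032],[-0.02,0.088,-0.04],[-0.02,0.104,-0.046],[-0.02,0.104,-0.046],[-0.02,0.104,-0.046]], "angular": [[-2.6,0,0],[-5.2,0,0],[-8,0,0],[-10.7,0,0],[-13.4,0,0],[-16,0,0],[-16,0,0],[-16,0,0]]}}

```text
time: 7.05
eef_pos: [0.4689, -0.0258, 0.2899]
eef_rot: [-0.929, 1.568, -0.836]
force: [0.2, 0.2, -2.7]
grip_width: 0.125
```

```bash
python3 -c "
from h import *
go([.573,-.0175,.29],5.2)
a=grab_frame('side')[130:280,220:380]; cv2.imwrite('pics/s5.png',cv2.resize(a,(640,600),interpolation=cv2.INTER_CUBIC))"
```

```text
shift mm [ 1.000e-01 -1.300e+00  1.044e+02] turn [0.12 0.09 0.12] | t 7.05 pos [ 0.4689 -0.0258  0.2899] F [ 0.2  0.2 -2.7] M [-0.19 -0.11 -0.03] g 0.125
```

View pics/s5.png

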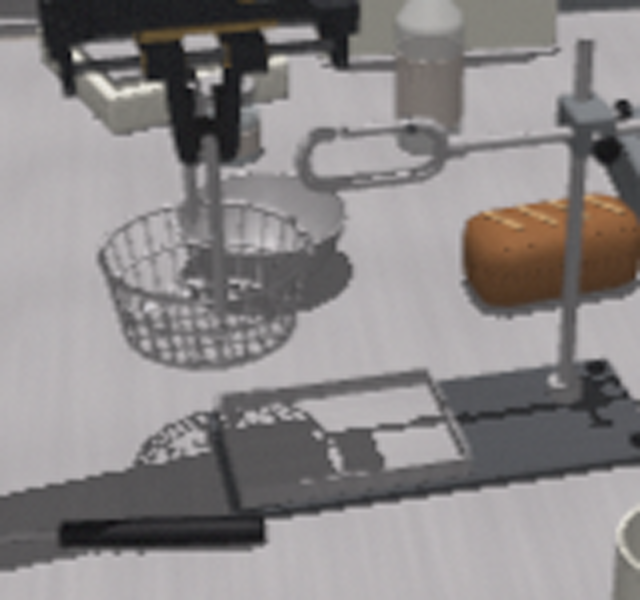

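>>> {"api": "carry_out", "payload": {"linear": [[0,0,0.01],[0,0,0.025],[0,-0.001,0.042],[0,-0.001,0.06],[0,-0.001,0.078],[0,-0.001,0.093],[0,-0.001,0.104],[0,-0.001,0.104]], "angular": [[0,0,0],[0,0,0],[0,0,0],[0,0,0],[0,0,0],[0,0,0],[0,0,0],[0,0,0]]}}

```text
time: 7.77
eef_pos: [0.5752, -0.0194, 0.2892]
eef_rot: [-0.552, 1.568, -0.464]
force: [-0.9, 0.0, -1.9]
grip_width: 0.128
```

```bash
python3 -c "
from h import *
s=bot.observe();print(s['eef_pos'])
a=grab_frame('side')[130:280,240:400]; cv2.imwrite('pics/s6.png',cv2.resize(a,(640,600),interpolation=cv2.INTER_CUBIC))
f=grab_frame('wrist');cv2.imwrite('pics/w6.png',f)
go([.574,-.0175,.275],5.2)"
```

```text
[ 0.57516798 -0.01935219  0.2891764 ]
shift mm [14.2  1.6  1.3] turn [-0.09  0.01  0.12] | t 7.87 pos [ 0.5728 -0.0192  0.2892] F [-0.5  0.1 -2.4] M [-0.08 -0.11  0.  ] g 0.126
```

View pics/w6.png

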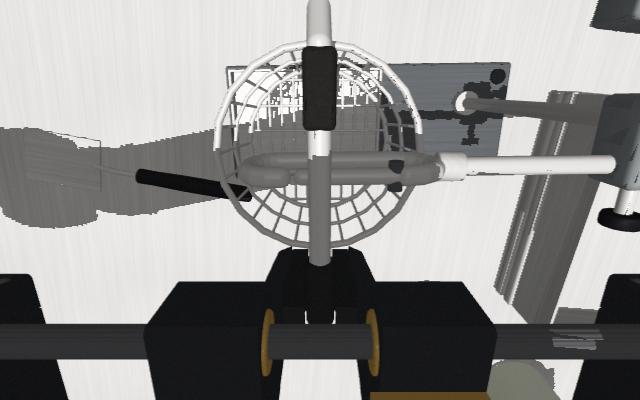

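>>> {"api": "carry_out", "payload": {"linear": [[0.003,0,0.001],[0.006,0,0.001],[0.009,0,0.001],[0.012,0,0.001],[0.014,0,0.001],[0.014,0,0.001]], "angular": [[0,0,0],[0,0,0],[0,0,0],[0,0,0],[0,0,0],[0,0,0]], "newtons": 60}}

```text
time: 8.37
eef_pos: [0.5734, -0.0193, 0.2747]
eef_rot: [-1.883, 1.569, -1.794]
force: [-0.2, -0.1, -3.7]
grip_width: 0.122
```

>>> {"api": "carry_out", "payload": {"linear": [[0.001,0,0],[0.002,0,0],[0.003,0,0],[0.003,0,0]], "angular": [[0,0,0],[0,0,0],[0,0,0],[0,0,0]]}}

```text
time: 8.7
eef_pos: [0.5733, -0.0193, 0.2715]
eef_rot: [-1.97, 1.569, -1.881]
force: [0.8, 0.1, -1.9]
grip_width: 0.125
```

>>> {"api": "carry_out", "payload": {"linear": [[0.001,0,0],[0.002,0,0],[0.002,0,0]], "angular": [[0,0,0],[0,0,0],[0,0,0]]}}

```text
time: 8.95
eef_pos: [0.5733, -0.0193, 0.2695]
eef_rot: [-1.95, 1.569, -1.861]
force: [-0.0, 0.3, -1.1]
grip_width: 0.121
```

```bash
python3 -c "
from h import *
go([.574,-.0175,.26],5.2)"
```

```text
shift mm [9.4 1.7 0.8] turn [-0.09 -0.05  0.12] | t 8.95 pos [ 0.5733 -0.0193  0.2695] F [-0.   0.3 -1.1] M [-0.12 -0.16 -0.03] g 0.121
```

Contact should start about here, so I'll go down 1 mm at a time.

>>> {"api": "carry_out", "payload": {"linear": [[0.001,0,0],[0.001,0,0]], "angular": [[0,0,0],[0,0,0]]}}

```text
time: 9.12
eef_pos: [0.5734, -0.0192, 0.2686]
eef_rot: [-1.824, 1.569, -1.735]
force: [-0.7, -1.3, 1.6]
grip_width: 0.125
```

>>> {"api": "carry_out", "payload": {"linear": [[0.001,0,0],[0.001,0,0]], "angular": [[0,0,0],[0,0,0]]}}

```text
time: 9.28
eef_pos: [0.5735, -0.0192, 0.2679]
eef_rot: [-1.654, 1.569, -1.565]
force: [-1.0, -0.5, 3.1]
grip_width: 0.124
```

>>> {"api": "carry_out", "payload": {"linear": [[0.001,0,0],[0.001,0,0]], "angular": [[0,0,0],[0,0,0]]}}

```text
time: 9.45
eef_pos: [0.5736, -0.0192, 0.2671]
eef_rot: [-1.589, 1.569, -1.5]
force: [-2.0, -1.0, 4.3]
grip_width: 0.121
```

>>> {"api": "carry_out", "payload": {"linear": [[0.001,0,0],[0.001,0,0]], "angular": [[0,0,0],[0,0,0]]}}

```text
time: 9.62
eef_pos: [0.5736, -0.0192, 0.2662]
eef_rot: [-1.57, 1.568, -1.48]
force: [-2.3, -0.6, 4.2]
grip_width: 0.125
```

>>> {"api": "carry_out", "payload": {"linear": [[0.001,0,0],[0.002,0,0],[0.003,0,0],[0.004,0,0],[0.004,0,0]], "angular": [[0,0,0],[0,0,0],[0,0,0],[0,0,0],[0,0,0]]}}

```text
time: 10.03
eef_pos: [0.5735, -0.0192, 0.262]
eef_rot: [-1.687, 1.569, -1.598]
force: [-2.2, -0.4, 5.0]
grip_width: 0.125
```

>>> {"api": "carry_out", "payload": {"linear": [[0.001,0,0],[0.002,0,0],[0.003,0,0],[0.004,0,0],[0.004,0,0]], "angular": [[0,0,0],[0,0,0],[0,0,0],[0,0,0],[0,0,0]]}}

```text
time: 10.45
eef_pos: [0.5737, -0.0192, 0.258]
eef_rot: [-1.447, 1.569, -1.358]
force: [-2.1, -1.1, 5.7]
grip_width: 0.131
```

>>> {"api": "carry_out", "payload": {"linear": [[0.001,0,0],[0.002,0,0],[0.003,0,0],[0.003,0,0]], "angular": [[0,0,0],[0,0,0],[0,0,0],[0,0,0]]}}

```text
time: 10.78
eef_pos: [0.5742, -0.0191, 0.2552]
eef_rot: [-1.015, 1.568, -0.926]
force: [-2.3, -1.5, 5.4]
grip_width: 0.128
```

```bash
python3 -c "
from h import *
go([.573,-.0175,.252],5.2)
f=grab_frame('wrist');cv2.imwrite('pics/w7.png',f[80:280,180:480])"
```

```text
shift mm [ 3.2  1.7 -1. ] turn [-0.11  0.07  0.12] | t 10.78 pos [ 0.5742 -0.0191  0.2552] F [-2.3 -1.5  5.4] M [0.02 0.24 0.08] g 0.128
```

>>> {"api": "carry_out", "payload": {"linear": [[0.001,0,-0.001],[0.002,0,-0.001],[0.003,0,-0.001],[0.003,0,-0.001]], "angular": [[0,0,0],[0,0,0],[0,0,0],[0,0,0]]}}

```text
time: 11.17
eef_pos: [0.5743, -0.0191, 0.2529]
eef_rot: [-0.426, 1.566, -0.337]
force: [0.1, 0.1, 6.5]
grip_width: 0.127
```

>>> {"api": "carry_out", "payload": {"linear": [[0.001,0,0],[0.0015,0,0],[0.0015,0,0]], "angular": [[0,0,0],[0,0,0],[0,0,0]]}}

```text
time: 11.42
eef_pos: [0.5749, -0.019, 0.2518]
eef_rot: [-0.317, 1.565, -0.228]
force: [-1.8, -0.2, 6.9]
grip_width: 0.122
```

```bash
python3 -c "
from h import *
go([.573,-.0175,.250],5.2)
a=grab_frame('side')[140:260,250:390]; a=cv2.resize(a,(700,600),interpolation=cv2.INTER_CUBIC);cv2.imwrite('pics/s8.png',a)"
```

```text
shift mm [ 1.8  1.7 -1.8] turn [-0.14  0.32  0.1 ] | t 11.42 pos [ 0.5749 -0.019   0.2518] F [-1.8 -0.2  6.9] M [ 0.05  0.24 -0.  ] g 0.122
```

View pics/s8.png

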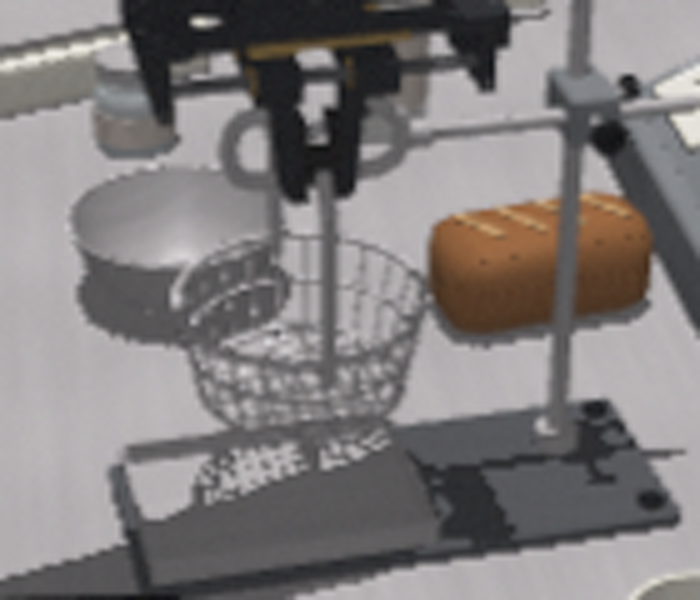

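```bash
python3 -c "
from h import *
s=bot.observe();R=Ro.from_euler('xyz',s['eef_rot']).as_matrix();p=s['eef_pos']
for tilt in(0,3,6):
  for y,z,n in((-70,-5,'near leg top'),(70,-5,'far leg top'),(-70,-100,'near leg rim'),(70,-100,'far leg rim'),(-50,-165,'near bottom'),(50,-165,'far bottom')):
    # coords rel. sleeve at y=-41 : along bar (tool y), down (tool x)
    v=Ro.from_euler('z',-tilt,degrees=True).apply([-z/1e3,(y+41)/1e3,0])  # +tilt: free end up
    X=p+R@(v+[-.002,0,0]);q=proj('side',X);print(tilt,n,round((q[0]-250)*5),round((q[1]-140)*5),end='; ')
  print()
"
```

```text
0 near leg top 326 193; 0 far leg top 272 79; 0 near leg rim 327 352; 0 far leg rim 275 228; 0 near bottom 320 433; 0 far bottom 284 341; 
3 near leg top 326 190; 3 far leg top 272 89; 3 near leg rim 329 354; 3 far leg rim 277 241; 3 near bottom 324 441; 3 far bottom 287 355; 
6 near leg top 326 187; 6 far leg top 272 99; 6 near leg rim 331 356; 6 far leg rim 279 254; 6 near bottom 327 447; 6 far bottom 290 369;
```

>>> {"api": "carry_out", "payload": {"linear": [[0.001,0,-0.001],[0.002,0,-0.002],[0.003,0,-0.003],[0.004,0,-0.004],[0.004,0,-0.004]], "angular": [[0,0,0],[0,0,0],[0,0,0],[0,0,0],[0,0,0]]}}

```text
time: 11.88
eef_pos: [0.5725, -0.019, 0.2488]
eef_rot: [-0.15, 1.561, -0.062]
force: [-0.3, -0.6, 7.0]
grip_width: 0.122
```

>>> {"api": "carry_out", "payload": {"linear": [[0.001,0,-0.001],[0.002,0,-0.001],[0.003,0,-0.002],[0.003,0,-0.002]], "angular": [[0,0,0],[0,0,0],[0,0,0],[0,0,0]]}}

```text
time: 12.22
eef_pos: [0.5718, -0.0189, 0.2466]
eef_rot: [-0.077, 1.558, 0.01]
force: [-0.8, -0.2, 5.9]
grip_width: 0.127
```

```bash
python3 -c "
from h import *
go([.560,-.018,.243],5.2)"
```

```text
shift mm [  3.4   1.9 -11.7] turn [-0.17  0.73  0.06] | t 12.22 pos [ 0.5718 -0.0189  0.2466] F [-0.8 -0.2  5.9] M [0.12 0.03 0.01] g 0.127
```

>>> {"api": "carry_out", "payload": {"linear": [[0,0,-0.0015],[0.001,0,-0.003],[0.001,0,-0.005],[0.002,0,-0.0065],[0.002,0,-0.008],[0.002,0,-0.008]], "angular": [[0,0.7,0],[0,0.7,0],[0,0.7,0],[0,0.7,0],[0,0.7,0],[0,0.7,0]]}}

```text
time: 12.72
eef_pos: [0.564, -0.0194, 0.2447]
eef_rot: [-0.655, 1.57, -0.568]
force: [-3.1, -0.5, 4.4]
grip_width: 0.122
```

>>> {"api": "carry_out", "payload": {"linear": [[0,0,-0.0015],[0,0,-0.003],[0,0,-0.0045],[0.001,0,-0.006],[0.001,0,-0.006]], "angular": [[0,0,0],[0,0,0],[0,0,0],[0,0,0],[0,0,0]]}}

```text
time: 13.13
eef_pos: [0.5575, -0.0201, 0.243]
eef_rot: [-1.21, 1.57, -1.123]
force: [0.1, 0.6, -1.4]
grip_width: 0.126
```

```bash
python3 -c "
from h import *
go([.550,-.018,.243],5.2)"
```

```text
shift mm [-0.   2.8 -7.3] turn [-0.17  0.02  0.04] | t 13.13 pos [ 0.5575 -0.0201  0.243 ] F [ 0.1  0.6 -1.4] M [-0.14 -0.07 -0.05] g 0.126
```

>>> {"api": "carry_out", "payload": {"linear": [[0,0.001,-0.0015],[0,0.001,-0.003],[0.001,0.001,-0.003],[0.002,0.001,-0.003],[0.003,0.001,-0.003],[0.004,0.001,-0.003],[0.005,0.001,-0.003],[0.005,0.001,-0.003]], "angular": [[0,0,0],[0,0,0],[0,0,0],[0,0,0],[0,0,0],[0,0,0],[0,0,0],[0,0,0]]}}

```text
time: 13.8
eef_pos: [0.5544, -0.0194, 0.2377]
eef_rot: [-1.536, 1.57, -1.448]
force: [-0.1, -0.8, -2.1]
grip_width: 0.127
```

>>> {"api": "carry_out", "payload": {"linear": [[0.001,0,0],[0.002,0,0],[0.002,0,0],[0.002,0,0]], "angular": [[0,0,0],[0,0,0],[0,0,0],[0,0,0]]}}

```text
time: 14.13
eef_pos: [0.5543, -0.0194, 0.2357]
eef_rot: [-1.787, 1.57, -1.699]
force: [-0.5, -0.3, -2.9]
grip_width: 0.122
```

>>> {"api": "carry_out", "payload": {"linear": [[0.001,0,0],[0.001,0,0],[0.001,0,0]], "angular": [[0,0,0],[0,0,0],[0,0,0]]}}

```text
time: 14.38
eef_pos: [0.5543, -0.0194, 0.2346]
eef_rot: [-1.908, 1.57, -1.82]
force: [-0.1, 0.1, -2.0]
grip_width: 0.126
```

```bash
python3 -c "
from h import *
go([.553,-.019,.2325],5.2)"
```

```text
shift mm [ 2.1  0.5 -1.3] turn [-0.17 -0.01  0.04] | t 14.38 pos [ 0.5543 -0.0194  0.2346] F [-0.1  0.1 -2. ] M [-0.11 -0.08 -0.01] g 0.126
```

>>> {"api": "carry_out", "payload": {"linear": [[0.001,0,0],[0.001,0,0]], "angular": [[0,0,0],[0,0,0]]}}

```text
time: 14.55
eef_pos: [0.5542, -0.0194, 0.2335]
eef_rot: [-2.172, 1.57, -2.085]
force: [-0.2, -0.9, -2.3]
grip_width: 0.122
```

>>> {"api": "carry_out", "payload": {"linear": [[0.001,0,0],[0.001,0,0]], "angular": [[0,0,0],[0,0,0]]}}

```text
time: 14.72
eef_pos: [0.5543, -0.0194, 0.2324]
eef_rot: [-2.077, 1.57, -1.989]
force: [0.6, 0.3, -1.6]
grip_width: 0.123
```

>>> {"api": "carry_out", "payload": {"linear": [[0.0007,0,0],[0.0007,0,0]], "angular": [[0,0,0],[0,0,0]]}}

```text
time: 14.88
eef_pos: [0.5544, -0.0194, 0.2318]
eef_rot: [-1.727, 1.57, -1.639]
force: [-0.1, -0.0, -0.4]
grip_width: 0.126
```

>>> {"api": "carry_out", "payload": {"linear": [[0.0005,0,0],[0.0005,0,0],[0.0005,0,0]], "angular": [[0,0,0],[0,0,0],[0,0,0]]}}

```text
time: 15.13
eef_pos: [0.5545, -0.0194, 0.2315]
eef_rot: [-1.262, 1.57, -1.175]
force: [-0.8, -0.2, 1.2]
grip_width: 0.127
```

```bash
python3 -c "
from h import *
go([.553,-.019,.2325],5.2)
a=grab_frame('side')[140:260,240:380]; a=cv2.resize(a,(500,428),interpolation=cv2.INTER_CUBIC)
f=grab_frame('wrist')[80:280,150:500]
b=np.zeros((428,300,3),np.uint8); w=cv2.resize(f,(300,171));b[:171]=w
cv2.imwrite('pics/c9.png',np.hstack([a,b]))"
```

```text
shift mm [-1.   0.5 -1.5] turn [-0.18  0.01  0.04] | t 15.13 pos [ 0.5545 -0.0194  0.2315] F [-0.8 -0.2  1.2] M [-0.08  0.08 -0.04] g 0.127
```

```bash
python3 -c "
from h import *
f=cv2.resize(grab_frame('wrist')[100:260,190:470],(800,457),interpolation=cv2.INTER_CUBIC);cv2.imwrite('pics/w9.png',f)"
```

```text
(no output)
```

View pics/w9.png

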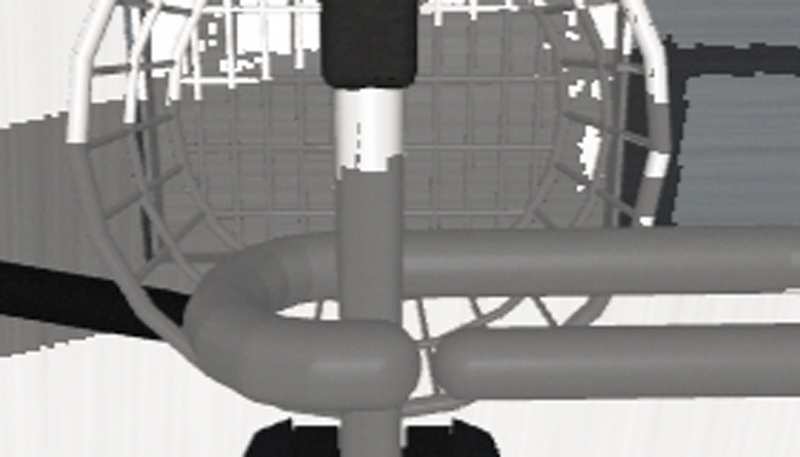

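The bar at column 370 crosses over the spine and under the nose, and the gate is in line with the nose, so it's shut. I'll release now.

>>> {"api": "carry_out", "payload": {"linear": [[0,0,0],[0,0,0],[0,0,0],[0,0,0]], "angular": [[0,0,0],[0,0,0],[0,0,0],[0,0,0]], "newtons": 5}}

```text
time: 15.62
eef_pos: [0.5548, -0.0193, 0.2315]
eef_rot: [-0.571, 1.57, -0.483]
force: [1.2, 0.1, 0.4]
grip_width: 0.138
```

>>> {"api": "carry_out", "payload": {"linear": [[0,0,0],[0,0,0],[0,0,0],[0,0,0],[0,0,0],[0,0,0],[0,0,0],[0,0,0]], "angular": [[0,0,0],[0,0,0],[0,0,0],[0,0,0],[0,0,0],[0,0,0],[0,0,0],[0,0,0]], "jaw": 45}}

```text
time: 16.28
eef_pos: [0.5547, -0.0194, 0.2315]
eef_rot: [-0.627, 1.57, -0.54]
force: [0.1, 0.3, -0.2]
grip_width: 0.451
```

>>> {"api": "carry_out", "payload": {"linear": [[-0.004,0,0],[-0.01,0,0],[-0.02,0,0],[-0.035,0,0],[-0.055,0,0],[-0.08,0,0],[-0.105,0,0],[-0.12,0,0]], "angular": [[0,0,0],[0,0,0],[0,0,0],[0,0,0],[0,0,0],[0,0,0],[0,0,0],[0,0,0]]}}

```text
time: 16.95
eef_pos: [0.5555, -0.0188, 0.3553]
eef_rot: [-0.19, 1.566, -0.102]
force: [0.3, 0.5, -0.2]
grip_width: 0.455
```

>>> {"api": "carry_out", "payload": {"linear": [[0,0,-0.02],[0,-0.02,-0.04],[0,-0.05,-0.04],[0,-0.08,-0.04],[0,-0.11,-0.04],[0,-0.14,-0.04],[0,-0.17,-0.04],[0,-0.2,-0.04]], "angular": [[0,0,0],[0,0,0],[0,0,0],[0,0,0],[0,0,0],[0,0,0],[0,0,0],[0,0,0]]}}

```text
time: 17.62
eef_pos: [0.5333, -0.223, 0.3566]
eef_rot: [-0.257, 1.565, -0.169]
force: [1.4, -0.1, -0.0]
grip_width: 0.449
```

```bash
python3 -c "
from h import *
go([.553,-.019,.2325],5.2)
a=grab_frame('side')[140:280,240:380]; a=cv2.resize(a,(560,560),interpolation=cv2.INTER_CUBIC)
for i in range(19): f=grab_frame('side')
b=grab_frame('side')[140:280,240:380];b=cv2.resize(b,(560,560),interpolation=cv2.INTER_CUBIC)
d=cv2.absdiff(a,b)
print('diff',d.max(),(d.max(2)>25).sum())
t=cv2.resize(grab_frame('top')[200:290,280:340],(240,360),interpolation=cv2.INTER_CUBIC)
c=np.zeros((560,800,3),np.uint8);c[:,:560]=b;c[:360,560:]=t;cv2.imwrite('pics/f.png',c)"
```

```text
shift mm [124.  201.7  36.9] turn [-0.16  0.33  0.09] | t 17.62 pos [ 0.5333 -0.223   0.3566] F [ 1.4 -0.1 -0. ] M [-0.01 -0.1   0.03] g 0.449
diff 68 3141
```

View pics/f.png

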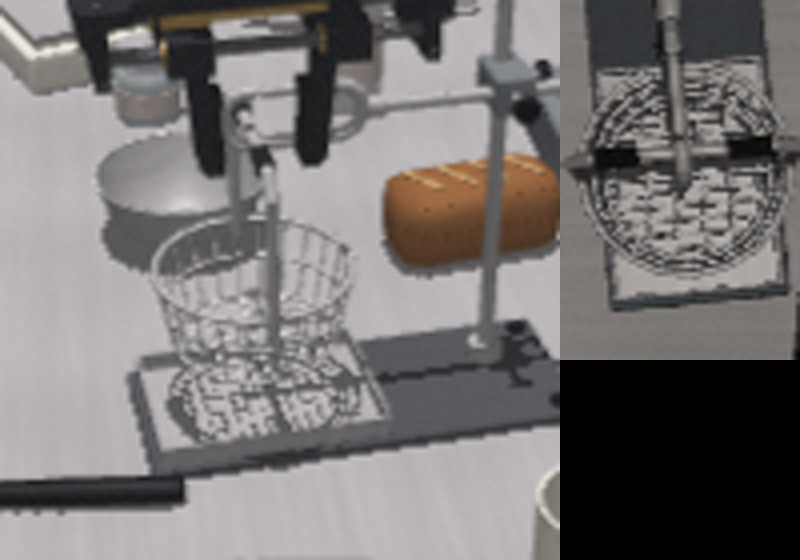

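```bash
python3 -c "
from h import *
m=np.array([.5506,.0215,.2335]);a=np.radians(95.2);u=np.array([np.cos(a),np.sin(a),0])
for t in(-4,0,4):
  w=u*np.cos(np.radians(t))+np.array([0,0,np.sin(np.radians(t))]);n=np.array([0,0,np.cos(np.radians(t))])-u*np.sin(np.radians(t))
  for y,z in((-.07,-.005),(.07,-.1),(-.07,-.1),(-.05,-.165)):
    q=proj('side',m+w*y+n*z);print(t,y,z,[round((q[0]-240)*4),round((q[1]-140)*4)],end=' ')
  print()
def g(n=4): return np.mean([grab_frame('side')[190:235,272:332].astype(float) for _ in range(n)],0)
fr=[grab_frame('side')[190:235,272:332].astype(float) for _ in range(40)]
print([int((np.abs(f-fr[-1]).max(2)>20).sum()) for f in fr[::3]], bot.observe()['time'])"
```

```text
-4 -0.07 -0.005 [269, 178] -4 0.07 -0.1 [233, 219] -4 -0.07 -0.1 [272, 309] -4 -0.05 -0.165 [269, 378] 
0 -0.07 -0.005 [269, 185] 0 0.07 -0.1 [231, 209] 0 -0.07 -0.1 [270, 310] 0 -0.05 -0.165 [266, 373] 
4 -0.07 -0.005 [269, 191] 4 0.07 -0.1 [229, 198] 4 -0.07 -0.1 [268, 310] 4 -0.05 -0.165 [262, 368] 
[8, 33, 58, 51, 17, 21, 45, 44, 21, 15, 34, 38, 22, 0] 20.7167
```

The basket hangs level but still sways slightly, so I'll let it settle.

>>> {"api": "carry_out", "payload": {"linear": [[0,-0.01,0],[0,-0.02,0],[0,-0.03,0],[0,-0.04,0],[0,-0.05,0],[0,-0.05,0],[0,-0.05,0],[0,-0.05,0]], "angular": [[0,0,0],[0,0,0],[0,0,0],[0,0,0],[0,0,0],[0,0,0],[0,0,0],[0,0,0]]}}

```text
time: 21.38
eef_pos: [0.5377, -0.271, 0.3553]
eef_rot: [-0.063, 1.566, 0.026]
force: [0.4, 1.1, 1.0]
grip_width: 0.446
```

>>> {"api": "carry_out", "payload": {"linear": [[0,0,0],[0,0,0],[0,0,0],[0,0,0],[0,0,0],[0,0,0],[0,0,0],[0,0,0]], "angular": [[0,0,0],[0,0,0],[0,0,0],[0,0,0],[0,0,0],[0,0,0],[0,0,0],[0,0,0]]}}

```text
time: 22.05
eef_pos: [0.5377, -0.271, 0.3553]
eef_rot: [-0.062, 1.566, 0.027]
force: [0.6, -0.4, 0.1]
grip_width: 0.45
```

>>> {"api": "carry_out", "payload": {"linear": [[0,0,0],[0,0,0],[0,0,0],[0,0,0],[0,0,0],[0,0,0],[0,0,0],[0,0,0]], "angular": [[0,0,0],[0,0,0],[0,0,0],[0,0,0],[0,0,0],[0,0,0],[0,0,0],[0,0,0]]}}

```text
time: 22.72
eef_pos: [0.5377, -0.271, 0.3553]
eef_rot: [-0.069, 1.566, 0.019]
force: [-0.2, -0.2, -0.2]
grip_width: 0.453
```

>>> {"api": "carry_out", "payload": {"linear": [[0,0,0],[0,0,0],[0,0,0],[0,0,0],[0,0,0],[0,0,0],[0,0,0],[0,0,0]], "angular": [[0,0,0],[0,0,0],[0,0,0],[0,0,0],[0,0,0],[0,0,0],[0,0,0],[0,0,0]]}}

```text
time: 23.38
eef_pos: [0.5377, -0.2709, 0.3552]
eef_rot: [-0.048, 1.566, 0.04]
force: [-0.5, 0.6, -0.5]
grip_width: 0.452
```

>>> {"api": "carry_out", "payload": {"linear": [[0,0,0],[0,0,0],[0,0,0],[0,0,0],[0,0,0],[0,0,0],[0,0,0],[0,0,0]], "angular": [[0,0,0],[0,0,0],[0,0,0],[0,0,0],[0,0,0],[0,0,0],[0,0,0],[0,0,0]]}}

```text
time: 24.05
eef_pos: [0.5377, -0.271, 0.3552]
eef_rot: [-0.066, 1.566, 0.022]
force: [-0.3, -0.5, 0.2]
grip_width: 0.446
```

>>> {"api": "carry_out", "payload": {"linear": [[0,0,0],[0,0,0],[0,0,0],[0,0,0],[0,0,0],[0,0,0],[0,0,0],[0,0,0]], "angular": [[0,0,0],[0,0,0],[0,0,0],[0,0,0],[0,0,0],[0,0,0],[0,0,0],[0,0,0]]}}

```text
time: 24.72
eef_pos: [0.5376, -0.271, 0.3552]
eef_rot: [-0.056, 1.566, 0.032]
force: [-0.0, 0.0, -0.0]
grip_width: 0.449
```

>>> {"api": "carry_out", "payload": {"linear": [[0,0,0],[0,0,0],[0,0,0],[0,0,0],[0,0,0],[0,0,0],[0,0,0],[0,0,0]], "angular": [[0,0,0],[0,0,0],[0,0,0],[0,0,0],[0,0,0],[0,0,0],[0,0,0],[0,0,0]]}}

```text
time: 25.38
eef_pos: [0.5377, -0.271, 0.3553]
eef_rot: [-0.069, 1.566, 0.019]
force: [0.1, 0.6, 0.2]
grip_width: 0.446
```

>>> {"api": "carry_out", "payload": {"linear": [[0,0,0],[0,0,0],[0,0,0],[0,0,0],[0,0,0],[0,0,0],[0,0,0],[0,0,0]], "angular": [[0,0,0],[0,0,0],[0,0,0],[0,0,0],[0,0,0],[0,0,0],[0,0,0],[0,0,0]]}}

```text
time: 26.05
eef_pos: [0.5377, -0.2709, 0.3552]
eef_rot: [-0.053, 1.566, 0.035]
force: [-0.0, -0.2, -0.4]
grip_width: 0.449
```

>>> {"api": "carry_out", "payload": {"linear": [[0,0,0],[0,0,0],[0,0,0],[0,0,0],[0,0,0],[0,0,0],[0,0,0],[0,0,0]], "angular": [[0,0,0],[0,0,0],[0,0,0],[0,0,0],[0,0,0],[0,0,0],[0,0,0],[0,0,0]]}}

```text
time: 26.72
eef_pos: [0.5377, -0.2709, 0.3553]
eef_rot: [-0.066, 1.566, 0.022]
force: [0.5, -0.5, 0.2]
grip_width: 0.449
```

>>> {"api": "carry_out", "payload": {"linear": [[0,0,0],[0,0,0],[0,0,0],[0,0,0],[0,0,0],[0,0,0],[0,0,0],[0,0,0]], "angular": [[0,0,0],[0,0,0],[0,0,0],[0,0,0],[0,0,0],[0,0,0],[0,0,0],[0,0,0]]}}

```text
time: 27.38
eef_pos: [0.5377, -0.2709, 0.3553]
eef_rot: [-0.058, 1.566, 0.03]
force: [0.5, 1.0, 0.1]
grip_width: 0.446
```

```bash
python3 -c "
from h import *
fr=[grab_frame('side')[190:235,272:332].astype(float) for _ in range(20)]
print([int((np.abs(f-fr[-1]).max(2)>20).sum()) for f in fr], bot.observe()['time'])"
```

```text
[4, 4, 2, 2, 1, 0, 1, 2, 3, 4, 4, 3, 3, 4, 4, 4, 3, 2, 0, 0] 28.3833
```

```bash
python3 -c "
from h import *
fr=[grab_frame('side')[190:235,272:332].astype(float) for _ in range(85)]
print([int((np.abs(f-fr[-1]).max(2)>20).sum()) for f in fr[::4]], bot.observe()['time'])
bot.finish_job()"
```

```text
[2, 4, 3, 2, 2, 3, 0, 3, 3, 0, 2, 2, 0, 0, 0, 0, 0, 2, 0, 0, 0, 0] 32.6333
the job is handed in; nothing more can be done
```

The basket is hanging by its handle bar in the closed snap hook above the drip tray, and I handed the job in at about 33 s of the 72 s allowed.

I gripped the sleeve on the robot's side and brought the basket in over the hook's nose. I pressed the bar down through the gate by feel, drew it under the nose, lowered it onto the spine and released.

- **Forces:** the wrist sensor showed at most about 9–10 N between basket and hook while pressing. That comes from readings at the end of each move, so short peaks in between were not seen.
- **Hook position:** it was within about 2 mm of nominal height, from both the camera and the contact points. Along its length it was a few millimetres off at most.
- **Gate:** the wrist picture taken just before release shows the bar over the spine and under the nose, with the gate back in line with the nose. I did not look at the gate up close after letting go.
- **Level:** the side view after release fits a level basket to within a few degrees.
- **Stillness:** the basket swayed slightly after release. I waited about 15 s, and by the last second the side view showed almost no pixel change.
- **Other items:** the side pictures show the bowl and loaf where they were. The jug is mostly outside the last crop, and I moved nothing near it.

No check failed or disagreed.

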